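# Load the sloping spool rack in order of use

### The arm

A 6-joint arm with a two-finger parallel gripper is mounted at the origin on a cart in front of the work surface, level with it; the furniture and walls round the work are solid. World frame = base frame: x ahead of the robot, y to its left, z up, the work surface at z = 0. Lengths are in m, angles in rad, forces in N, time in s.
With the tool pointing down it reaches from about 0.375 to 0.9 m from the base axis. Payload 3.1 kg.
Tool frame: the origin (TCP) lies midway between the tips of the shut fingers; the grasp point (between the pads) lies 19 mm behind it; z points along the fingers, y is the line along which they close (so a half turn about z gives the same grasp; the last joint's range is limited). The gripper opens to 85 mm and grips with 20 to 120 N. Pads are 22 mm wide; open, the fingers measure 114 mm over their backs; the gripper's body (76 mm by 85 mm) begins 54 mm behind the grasp point. The pads swing forward as they close: fully open they stand 13 mm farther back than shut.
Start: joints at [-1.429, 0.527, 1.433, -0, 1.181, -0.178], TCP at [0.197, -0.593, 0.231] pointing down, gripper open.
Joint ranges: [-3.08, 3.08], [-0.75, 2.2], [0.22, 2.44], [-1.43, 4.57], [0, 2.65], [-2.85, 2.85]. Speed limits (rad/s): [2.79, 2.79, 3.14, 3.14, 3.14, 3.14].

### API

Orientations are given as a unit quaternion [x, y, z, w].
In Python, from station import manip gives the robot as it stands.
- The arm moves only by the tool drive_tool, never from a script. Its argument "motion" is a list that holds one entry, the list of rows, each a list of 5 numbers: the finger opening in mm, from 0 to 85.4, then the shift along the tool's x, y, z in units of 30 mm (1.0 is 30 mm), then the turn about the tool's z in units of 8 degrees (1.0 is 8 degrees). In form: [[[fingers, x, y, z, yaw], ...]]. A call has 1 to 10 rows; each row is the pose to reach, as a shift and turn from the pose commanded when the call began, along the tool's axes at that moment; what a row does not reach only later rows make up. A row lasts 1/10 s, in which the tool goes at most 50 mm and 8.59 degrees, less where a joint would pass 70% of its speed; a pose out of reach is approached as far as the arm can. A call with a gripper value outside its range is refused whole. The fingers move at their own pace and stop on an object; "squeeze" is the grip in N (left out, the last holds). Time passes only in rows, so rows that repeat a pose let the fingers close. It gives the time, the measured TCP pose, the force, the opening and the grip force at its end, in the units of the state.
- manip.sense(): the state, without advancing time (a new reading comes with each control period).
- manip.snapshot(name): name is "side" or "top"; returns the picture (420x560x3 uint8, red, green, blue); there is no depth.
- manip.camera_model(name): a dict with "fov_y" (degrees; the focal length in pixels is half the picture's height over the tangent of half this angle, whatever the lens; pixels are square), "cx", "cy" (the principal point, pixels), "k1" (the pictures are not rectified: a ray, as slopes to the right and down, at radius r is drawn at 1 + k1 r^2 times it, then the intrinsics apply), "origin" and "orientation" of the camera in the world. Camera axes: x right, y up, looking along -z (the intrinsics and any distortion apply to the point x, -y, -z); pixel columns grow to the right and rows downward; lengths in m; the calibration is good to about 2 mm. A picture is of the moment at which its call begins. camera_model takes no time and is no camera call.
- manip.sign_off(): hands the job in; it is judged then, once.
The state is a dict: "t": time; "q": joint angles; "qd": joint speeds; "tau": joint torques, N m; "tcp_pos": TCP position; "tool_rot": TCP orientation; "force": force on the tool from outside, world axes, zero at the start; "ft_torque": the same for the moment, N m; "finger_gap": opening from 0.0 (shut) to 1.0 (fully open); "gripper_force": force on a finger pad.
Only numpy, scipy, OpenCV 4.12 (cv2) and the standard library are available. Lean on these libraries where they do the work, as an engineer would, in place of code of your own. Each camera call takes 0.05 s, during which the arm holds its last target. There are 200 camera calls.

### The job

The four small spools lie in the tray in the order in which the sewing class will use them, the leftmost (as you see it from the robot) first. Move them all to the sloping rack in that same order, letting each roll down on its side across the lane: the leftmost must lie at the low end against the stop, the next one up against it, and so on, with the rightmost uppermost.

Things in the scene. Friction and masses are not known exactly. Their poses are not given: they have to be found in the camera images.
- spool_red: small thread spool, pale plastic flanges, wound with red thread: 52 mm long, flanges 29 mm across and about 7 mm thick at each end, 23 mm across between the flanges; about 28 g, loose. Origin at its centre; y runs along its axle, about which it rolls freely. At the start it lies on its cradle with its axle level, along the tray's x axis.
- spool_blue: small thread spool, pale plastic flanges, wound with blue thread: 56 mm long, flanges 31 mm across and about 7 mm thick at each end, 24 mm across between the flanges; about 28 g, loose. Origin at its centre; y runs along its axle, about which it rolls freely. At the start it lies on its cradle with its axle level, along the tray's x axis.
- spool_yellow: small thread spool, pale plastic flanges, wound with yellow thread, the longest: 60 mm long, flanges 33 mm across and about 7 mm thick at each end, 26 mm across between the flanges; about 28 g, loose. Origin at its centre; y runs along its axle, about which it rolls freely. At the start it lies on its cradle with its axle level, along the tray's x axis.
- spool_wood: bare, empty spool of light wood: 56 mm long, flanges 31 mm across and about 7 mm thick at each end, 20 mm across between the flanges; about 25 g, loose. Origin at its centre; y runs along its axle, about which it rolls freely. At the start it lies on its cradle with its axle level, along the tray's x axis.
- cradle_red: fixed wooden cradle on which the red spool starts; all four are alike: base 64 x 40 x 5 mm with, at each end of its x axis, a 12 mm thick V saddle 21 mm high that carries the spool's flange; between the saddles 39 mm are free for the fingers. Origin: centre of its underside, on the tray's floor; axes as the tray's. The lying spool's axle is 29 mm above the origin.
- cradle_blue: fixed wooden cradle on which the blue spool starts; all four are alike: base 64 x 40 x 5 mm with, at each end of its x axis, a 12 mm thick V saddle 21 mm high that carries the spool's flange; between the saddles 39 mm are free for the fingers. Origin: centre of its underside, on the tray's floor; axes as the tray's. The lying spool's axle is 30 mm above the origin.
- cradle_yellow: fixed wooden cradle on which the yellow spool starts; all four are alike: base 64 x 40 x 5 mm with, at each end of its x axis, a 12 mm thick V saddle 21 mm high that carries the spool's flange; between the saddles 39 mm are free for the fingers. Origin: centre of its underside, on the tray's floor; axes as the tray's. The lying spool's axle is 31 mm above the origin.
- cradle_wood: fixed wooden cradle on which the bare wooden spool starts; all four are alike: base 64 x 40 x 5 mm with, at each end of its x axis, a 12 mm thick V saddle 21 mm high that carries the spool's flange; between the saddles 39 mm are free for the fingers. Origin: centre of its underside, on the tray's floor; axes as the tray's. The lying spool's axle is 30 mm above the origin.
- tray: fixed plywood tray, 100 x 290 mm, floor 5 mm, rim 12 mm high. Origin: centre of its underside, on the table; y runs along the row of cradles to the robot's left, x away from the robot. The four cradles stand in it at y = +99, +33, -33 and -99 mm, x = 0, in an order that changes.
- lane: sloping lane of the fixed plywood rack. Origin: on its floor, mid-width, at the inner face of the low-end stop, the end nearer the robot, 20 mm above the table; x runs up the slope (0.245 rad), y across, z square to the floor. Floor 205 x 66 mm; side walls 14 mm high, stop 24, upper end board 14. A spool set with its axle across the lane rolls down to the stop or the spool before it.
Mind the look-alikes: they are no part of the job. Of the things shaped like the spool_yellow, the yellow one is meant. Leave any green look-alike of the spool_blue alone.

How it is judged:
At the end, for the whole second after the job is handed in: All spools at rest in the lane, axles across it within 0.3 rad, centres within 16 mm of its middle line and 10 to 21 mm above its floor. Centre distances up from the stop, by start place left to right: 9-27, 37-59, 65-92, 94-126 mm (((y of cradle_red in the frame of tray between 0.079 and 0.119 m and x of spool_red in the frame of lane between 0.009 and 0.027 m) or (y of cradle_red in the frame of tray between 0.013 and 0.053 m and x of spool_red in the frame of lane between 0.037 and 0.059 m) or (y of cradle_red in the frame of tray between -0.053 and -0.013 m and x of spool_red in the frame of lane between 0.065 and 0.092 m) or (y of cradle_red in the frame of tray between -0.119 and -0.079 m and x of spool_red in the frame of lane between 0.094 and 0.126 m)) and y of spool_red in the frame of lane between -0.016 and 0.016 m and z of spool_red in the frame of lane between 0.01 and 0.021 m and angle between the y axis of each of spool_red, spool_blue, spool_yellow, spool_wood and the y axis of lane, either way round below 0.3 rad and linear speed of each of spool_red, spool_blue, spool_yellow, spool_wood below 0.02 m/s and angular speed of each of spool_red, spool_blue, spool_yellow, spool_wood below 0.5 rad/s and ((y of cradle_blue in the frame of tray between 0.079 and 0.119 m and x of spool_blue in the frame of lane between 0.009 and 0.027 m) or (y of cradle_blue in the frame of tray between 0.013 and 0.053 m and x of spool_blue in the frame of lane between 0.037 and 0.059 m) or (y of cradle_blue in the frame of tray between -0.053 and -0.013 m and x of spool_blue in the frame of lane between 0.065 and 0.092 m) or (y of cradle_blue in the frame of tray between -0.119 and -0.079 m and x of spool_blue in the frame of lane between 0.094 and 0.126 m)) and y of spool_blue in the frame of lane between -0.016 and 0.016 m and z of spool_blue in the frame of lane between 0.01 and 0.021 m and ((y of cradle_yellow in the frame of tray between 0.079 and 0.119 m and x of spool_yellow in the frame of lane between 0.009 and 0.027 m) or (y of cradle_yellow in the frame of tray between 0.013 and 0.053 m and x of spool_yellow in the frame of lane between 0.037 and 0.059 m) or (y of cradle_yellow in the frame of tray between -0.053 and -0.013 m and x of spool_yellow in the frame of lane between 0.065 and 0.092 m) or (y of cradle_yellow in the frame of tray between -0.119 and -0.079 m and x of spool_yellow in the frame of lane between 0.094 and 0.126 m)) and y of spool_yellow in the frame of lane between -0.016 and 0.016 m and z of spool_yellow in the frame of lane between 0.01 and 0.021 m and ((y of cradle_wood in the frame of tray between 0.079 and 0.119 m and x of spool_wood in the frame of lane between 0.009 and 0.027 m) or (y of cradle_wood in the frame of tray between 0.013 and 0.053 m and x of spool_wood in the frame of lane between 0.037 and 0.059 m) or (y of cradle_wood in the frame of tray between -0.053 and -0.013 m and x of spool_wood in the frame of lane between 0.065 and 0.092 m) or (y of cradle_wood in the frame of tray between -0.119 and -0.079 m and x of spool_wood in the frame of lane between 0.094 and 0.126 m)) and y of spool_wood in the frame of lane between -0.016 and 0.016 m and z of spool_wood in the frame of lane between 0.01 and 0.021 m); the robot touches nothing.
It also fails if it takes over 88 s, if anything falls off the work surface, if the arm or the gripper's body presses on something with over 40 N, if the wrist force passes 120 N, or if a joint passes its speed limit or range.

## Working session

There is one attempt and no reset: what is moved stays moved. The work goes in short steps, Python scripts to look and compute and a tool call to move; the robot and the scene stay as the last step left them, time stands still between calls to the robot, and variables do not carry over. Pictures are saved under pics/ and viewed, at most 14 in all, crops included, and the job is handed in when it is done.

Besides the shell and the picture viewer there is one more tool, called in YAML: its name, and indented under it one key for each argument. drive_tool: Moves the arm, as the interface text tells. Its arguments: {"type":"object","properties":{"motion":{"type":"array","items":{"type":"array","items":{"type":"array","items":{"type":"number"}}}},"squeeze":{"type":"number"}},"required":["motion"]}

```bash
mkdir -p pics; python3 - <<'E'
from station import manip
import cv2
for n in("top","side"):
    cv2.imwrite(f"pics/{n}0.png",cv2.cvtColor(manip.snapshot(n),cv2.COLOR_RGB2BGR)); print(n,manip.camera_model(n))
s=manip.sense();print(s)
E
```

```text
top {'fov_y': 50.30658653643029, 'cx': 280.7364876286722, 'cy': 203.8842302977045, 'k1': -0.033090961386544, 'origin': array([0.36562942, 0.055203  , 1.15929904]), 'orientation': array([ 0.04721512, -0.03614623, -0.69658082,  0.71501003])}
side {'fov_y': 43.42801528438984, 'cx': 282.72414019893733, 'cy': 213.22344746477486, 'k1': -0.009764798297602432, 'origin': array([0.02226325, 0.79551258, 0.67045326]), 'orientation': array([-0.13546338,  0.44323304,  0.84794308, -0.25726772])}
{'t': 0.1, 'q': array([-1.42954003e+00,  5.28405330e-01,  1.43375169e+00,  3.88990644e-05,
        1.18144570e+00, -1.78504472e-01]), 'qd': array([-1.97396712e-04, -3.34427322e-04, -2.90461513e-03,  1.67873035e-03,
        1.50675147e-03,  6.06886976e-05]), 'tau': array([-1.46190978e-04, -4.43303061e+01, -1.78586537e+01, -1.88193344e-04,
        3.86827844e-03,  1.20693036e-05]), 'tcp_pos': array([ 0.19640576, -0.59266024,  0.23041891]), 'tool_rot': array([ 9.87247013e-01,  1.59192729e-01,  3.66999960e-05, -1.00452133e-03]), 'force': array([ 0.00103628, -0.08372755, -0.37026643]), 'ft_torque': array([-0.0057522 , -0.00334086, -0.01773158]), 'gripper_force': 0.0, 'finger_gap': 1.0041243166305447}
```

View pics/top0.png

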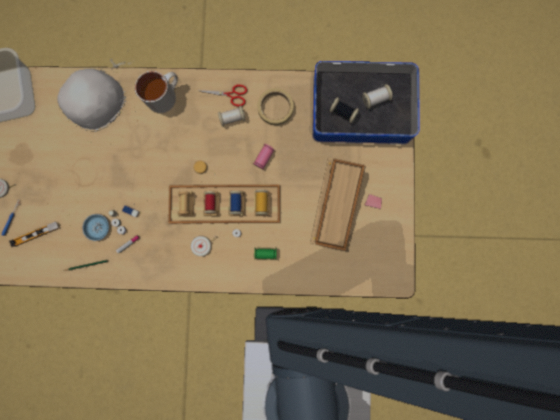

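View pics/side0.png

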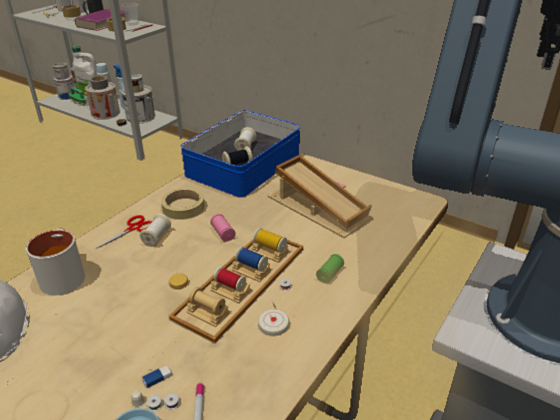

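The top view shows the tray at about (170–280, 186–222). Its spools from left to right are wood (185,203), red (210,203), blue (236,203) and yellow (261,203). The rack is at (340,205) with its low end at the bottom, and the look-alikes are green (265,254) and pink (263,156), both outside the tray. I'll confirm this in an enlarged crop.

```bash
python3 - <<'E'
import cv2
a=cv2.imread("pics/top0.png")
c=cv2.resize(a[150:265,160:375],None,fx=3.7,fy=3.7,interpolation=cv2.INTER_CUBIC);cv2.imwrite("pics/c1.png",c)
a=cv2.imread("pics/side0.png")
c=cv2.resize(a[150:340,165:385],None,fx=3.1,fy=3.1,interpolation=cv2.INTER_CUBIC);cv2.imwrite("pics/c2.png",c)
E
```

```text
(no output)
```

View pics/c1.png

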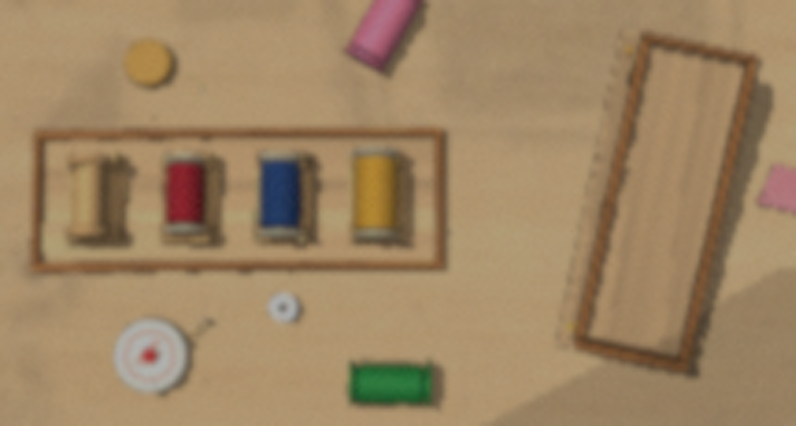

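View pics/c2.png

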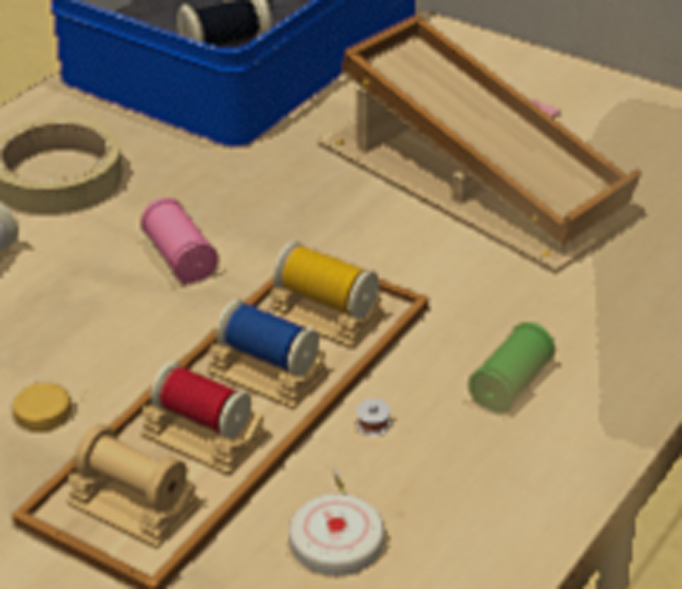

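The crops confirm the four tray spools: wood, red, blue, yellow from left to right. The pink and green look-alikes lie outside the tray. Next I fit the tray and lane poses.

```bash
cat > h.py <<'E'
import numpy as np
from scipy.spatial.transform import Rotation as R
from station import manip
def proj(n,P):
    c=manip.camera_model(n);f=210/np.tan(np.radians(c["fov_y"])/2)
    p=R.from_quat(c["orientation"]).inv().apply(np.atleast_2d(P)-c["origin"])
    s=np.c_[p[:,0],-p[:,1]]/-p[:,2:]
    s=s*(1+c["k1"]*(s**2).sum(1,keepdims=True))
    return s*f+[c["cx"],c["cy"]]
def lane(x,y,yaw):
    return lambda p: R.from_euler("ZY",[yaw,-.245]).apply(p)+[x,y,.02]
def go(pos,yaw=None):
    """units of shift/turn from now to world TCP pos, with finger line (tool y) along world heading yaw"""
    s=manip.sense();r=R.from_quat(s["tool_rot"]);d=r.inv().apply(np.array(pos)-s["tcp_pos"])/.03
    y=r.apply([0,1,0]);h=np.arctan2(y[1],y[0]);t=0
    if yaw is not None:
        t=(yaw-h+np.pi/2)%np.pi-np.pi/2; t=-np.degrees(t)/8
    print("shift",d.round(2),"turn",round(t,2),"heading",round(h,3),"pos",s["tcp_pos"].round(4),"q6",round(s["q"][5],2),"gap",round(s["finger_gap"]*85.4,1),"F",s["gripper_force"])
E
python3 - <<'E'
from h import *
from scipy.optimize import least_squares
c1=lambda p:(np.array(p)+.5)/3.7+[160,150]-.5
c2=lambda p:(np.array(p)+.5)/3.1+[165,150]-.5
# tray
T=np.array([[.05,.145,.012],[.05,-.145,.012],[-.05,-.145,.012],[-.05,.145,.012]])
tp=c1([(36,131),(445,130),(443,269),(33,270)]); ts=c2([(265,288),(427,300),(152,586),(15,518)]) 
ts=c2([(427,300),(152,586),(15,518)])
tf=lambda v:R.from_euler("z",v[2]).apply(T)+[v[0],v[1],0]
f=lambda v:np.r_[(proj("top",tf(v))-tp).ravel(),(proj("side",tf(v)[[2,3,0]])-ts).ravel()]
s=least_squares(f,[.37,.2,0]);print("tray",s.x,s.fun.round(1))
v=s.x
for n,y,z,px in(("wood",.099,.035,(88,197)),("red",.033,.034,(185,195)),("blue",-.033,.035,(280,196)),("yel",-.099,.036,(375,195))):
    P=R.from_euler("z",v[2]).apply([0,y,z])+[v[0],v[1],0];print(n,P.round(4),(proj("top",P)-c1(px)).round(1))
# lane outer corners
lt=c1([(645,35),(757,60),(693,373),(575,346)]); ls=c2([(345,62),(420,15),(637,175),(563,237)])
def lf(v):
    t=v[3];L=np.array([[.205+t,.033+t,.014],[.205+t,-.033-t,.014],[-t,-.033-t,.024],[-t,.033+t,.024]]);return lane(*v[:3])(L)
f=lambda v:np.r_[(proj("top",lf(v))-lt).ravel(),(proj("side",lf(v))-ls).ravel()]
s=least_squares(f,[.35,-.1,-.2,.006]);print("lane",s.x,s.fun.round(1))
go([0,0,0])
E
```

```text
tray [0.49833873 0.22429175 0.03197999] [-1.4 -0.1 -0.9 -0.7 -0.2  0.2 -1.5  0.6  1.4 -1.5  1.  -0.3 -0.9 -1.9]
wood [0.4952 0.3232 0.035 ] [[-0.4 -0.1]]
red [0.4973 0.2573 0.034 ] [[-0.7  0.3]]
blue [0.4994 0.1913 0.035 ] [[-0.5 -0.2]]
yel [0.5015 0.1253 0.036 ] [[-0.2 -0.1]]
lane [ 0.40337955 -0.04872815 -0.19906051  0.00584603] [-1.2 -0.8 -0.4 -0.6 -3.4  0.4 -2.1  0.7 -0.1 -3.7 -0.2 -0.3  1.5 -0.4
  2.2 -5.4]
shift [-1.00e-02 -2.08e+01  7.72e+00] turn 0 heading -1.251 pos [ 0.1964 -0.5927  0.2304] q6 -0.18 gap 85.8 F 0.0
```

```bash
python3 - <<'E'
from h import *
from scipy.optimize import least_squares
c1=lambda p:(np.array(p)+.5)/3.7+[160,150]-.5
c2=lambda p:(np.array(p)+.5)/3.1+[165,150]-.5
lt=c1([(645,35),(757,60),(693,373),(575,346)]); ls=c2([(345,62),(420,15),(637,175),(563,237)])
for zs in (.014,.024):
  def lf(v):
    t=v[3];L=np.array([[.205+t,.033+t,.014],[.205+t,-.033-t,.014],[-t,-.033-t,zs],[-t,.033+t,zs]]);return lane(*v[:3])(L)
  for w in((1,0),(0,1),(1,1)):
    f=lambda v:np.r_[w[0]*(proj("top",lf(v))-lt).ravel(),w[1]*(proj("side",lf(v))-ls).ravel()]
    s=least_squares(f,[.35,-.1,-.2,.006]);print(zs,w,s.x.round(4),s.fun.round(1))
    if w==(1,1): 
        for n in("top","side"):print((proj(n,lf(s.x))).round(1).tolist())
import cv2
a=cv2.imread("pics/side0.png")
cv2.imwrite("pics/c3.png",cv2.resize(a[145:245,265:385],None,fx=6,fy=6,interpolation=cv2.INTER_CUBIC))
a=cv2.imread("pics/top0.png")
cv2.imwrite("pics/c4.png",cv2.resize(a[155:255,305:385],None,fx=6,fy=6,interpolation=cv2.INTER_CUBIC))
x=cv2.imread("pics/c3.png");y=cv2.imread("pics/c4.png")
import numpy as np
cv2.imwrite("pics/c5.png",cv2.resize(np.hstack([x[:,60:],y[:,60:420]]),None,fx=.78,fy=.78,interpolation=cv2.INTER_AREA))
E
```

```text
0.014 (1, 0) [ 0.4018 -0.0553 -0.1782  0.0056] [-0.2 -0.   0.6 -0.5 -1.  -0.3  0.7  0.8  0.  -0.   0.  -0.   0.   0.
  0.  -0. ]
0.014 (0, 1) [ 0.4021 -0.0471 -0.1853  0.0056] [-0.  -0.  -0.  -0.  -0.  -0.  -0.   0.  -0.5 -2.7 -1.1  0.6  0.1  3.3
  1.4 -1.5]
0.014 (1, 1) [ 0.4029 -0.0524 -0.1823  0.0057] [-1.1 -0.5 -0.2 -0.9 -2.2 -0.6 -0.6  0.3  0.3 -3.7 -0.4 -0.4  0.9  2.
  2.3 -2.8]
[[332.9, 158.6], [364.0, 165.0], [344.8, 249.9], [314.5, 243.5]]
[[276.2, 166.0], [299.7, 154.1], [371.0, 208.1], [348.6, 223.3]]
0.024 (1, 0) [ 0.403  -0.0547 -0.1821  0.005 ] [ 0.1 -0.2  0.3 -0.7 -1.1 -0.   0.8  0.9  0.  -0.   0.  -0.   0.  -0.
  0.  -0. ]
0.024 (0, 1) [ 0.4005 -0.0374 -0.2185  0.0061] [-0.   0.  -0.   0.  -0.   0.  -0.   0.  -1.  -2.  -0.4  1.4  0.8  2.7
  0.5 -2.2]
0.024 (1, 1) [ 0.4034 -0.0487 -0.1991  0.0058] [-1.2 -0.8 -0.4 -0.6 -3.4  0.4 -2.1  0.7 -0.1 -3.7 -0.2 -0.3  1.5 -0.4
  2.2 -5.4]
[[332.7, 158.3], [363.9, 165.2], [343.5, 250.8], [313.0, 243.8]]
[[275.9, 165.9], [299.9, 154.2], [371.7, 205.7], [348.5, 220.7]]
```

View pics/c5.png

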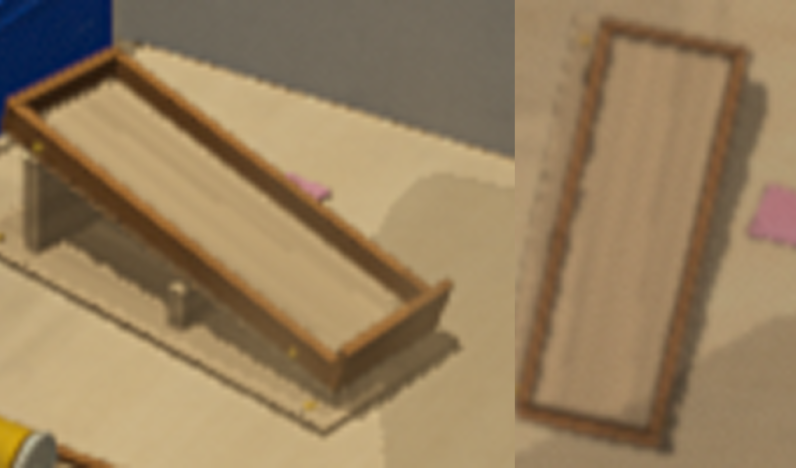

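```bash
python3 - <<'E'
from h import *
from scipy.optimize import least_squares
lt=np.array([(333.8,159.3),(364.8,165.3),(347.7,250.5),(315,243.7)]);ls=np.array([(276.7,167),(300.6,155),(371.4,205.9),(347.6,220.6)])
def lf(v):
    t=v[3];L=np.array([[.205+t,.033+t,.014],[.205+t,-.033-t,.014],[-t,-.033-t,.024],[-t,.033+t,.024]]);return lane(*v[:3])(L)
for w in((1,0),(0,1),(1,1)):
    f=lambda v:np.r_[w[0]*(proj("top",lf(v))-lt).ravel(),w[1]*(proj("side",lf(v))-ls).ravel()]
    s=least_squares(f,[.35,-.1,-.2,.006]);print(w,s.x.round(4),s.fun.round(1),lane(*s.x[:3])([.1,0,0]))
E
```

```text
(1, 0) [ 0.4027 -0.0559 -0.1765  0.0057] [ 0.  -0.6  0.1 -0.4 -1.2  0.2  1.   0.8  0.  -0.  -0.  -0.   0.  -0.
  0.  -0. ] [ 0.49825187 -0.07295024  0.04425563]
(0, 1) [ 0.4024 -0.0464 -0.2071  0.0048] [-0.  -0.  -0.   0.  -0.   0.  -0.   0.   0.1 -0.7 -0.3 -0.1 -0.4  0.4
  0.6  0.2] [ 0.4973555  -0.06637949  0.04425563]
(1, 1) [ 0.4034 -0.0525 -0.1907  0.0053] [-0.1 -0.7 -0.3 -0.1 -2.7 -0.  -0.3  0.1  0.  -1.4 -0.4 -1.1  0.6 -1.1
  1.8 -1. ] [ 0.49867339 -0.07087894  0.04425563]
```

```bash
python3 - <<'E'
from h import *
go([.46,-.15,.22],1.603);go([.495,.322,.15],1.603)
E
```

```text
shift [ 12.98 -11.24   0.37] turn 2.06 heading -1.251 pos [ 0.1964 -0.5927  0.2304] q6 -0.18 gap 85.8 F 0.0
shift [ 19.03 -25.81   2.74] turn 2.06 heading -1.251 pos [ 0.1964 -0.5927  0.2304] q6 -0.18 gap 85.8 F 0.0
```

drive_tool:
  motion:
    - [[50, 13, -11.2, 0.4, 1], [50, 13, -11.2, 0.4, 2.06], [50, 13, -11.2, 0.4, 2.06], [50, 13, -11.2, 0.4, 2.06], [50, 13, -11.2, 0.4, 2.06], [50, 13, -11.2, 0.4, 2.06], [50, 13, -11.2, 0.4, 2.06], [50, 13, -11.2, 0.4, 2.06], [50, 13, -11.2, 0.4, 2.06], [50, 13, -11.2, 0.4, 2.06]]
  squeeze: 25

```text
t: 1.1
tcp_pos: [0.454, -0.1625, 0.2195]
tool_rot: [1.0, 0.016, -0.0, -0.0]
force: [1.3, -1.0, -0.1]
finger_gap: 0.588
gripper_force: 0.0
```

```bash
python3 - <<'E'
from h import *
go([.495,.322,.10],1.603)
E
```

```text
shift [  1.88 -16.1    3.99] turn -0.0 heading -1.539 pos [ 0.454  -0.1625  0.2195] q6 0.96 gap 50.2 F 0.0
```

drive_tool:
  motion:
    - [[50, 1.9, -16.1, 3.9, 0], [50, 1.9, -16.1, 3.9, 0], [50, 1.9, -16.1, 3.9, 0], [50, 1.9, -16.1, 3.9, 0], [50, 1.9, -16.1, 3.9, 0], [50, 1.9, -16.1, 3.9, 0], [50, 1.9, -16.1, 3.9, 0], [50, 1.9, -16.1, 3.9, 0], [50, 1.9, -16.1, 3.9, 0], [50, 1.9, -16.1, 3.9, 0]]

```text
t: 2.1
tcp_pos: [0.4944, 0.3219, 0.1018]
tool_rot: [1.0, 0.016, -0.0, 0.0]
force: [1.0, -0.3, -0.6]
finger_gap: 0.589
gripper_force: 0.0
```

drive_tool:
  motion:
    - [[50, 0, 0, 0, 0], [50, 0, 0, 0, 0]]

```text
t: 2.3
tcp_pos: [0.4939, 0.3206, 0.1018]
tool_rot: [1.0, 0.018, -0.001, 0.001]
force: [-0.3, -0.3, 0.1]
finger_gap: 0.585
gripper_force: 0.0
```

```bash
python3 - <<'E'
from h import *
go([.4952,.322,.026],1.603)
import cv2
a=cv2.cvtColor(manip.snapshot("top"),cv2.COLOR_RGB2BGR);b=cv2.cvtColor(manip.snapshot("side"),cv2.COLOR_RGB2BGR)
P=[.4952,.322,.035];print(proj("top",P),proj("side",P))
cv2.imwrite("pics/d1.png",np.hstack([cv2.resize(a[150:270,150:290],None,fx=3,fy=3),cv2.resize(b[190:310,150:270],None,fx=3,fy=3)]))
E
```

```text
shift [ 0.05 -0.05  2.53] turn 0.02 heading -1.536 pos [0.4939 0.3206 0.1018] q6 1.92 gap 50.0 F 0.0
[[183.52792792 202.78671315]] [[207.64792737 299.49250169]]
```

View pics/d1.png

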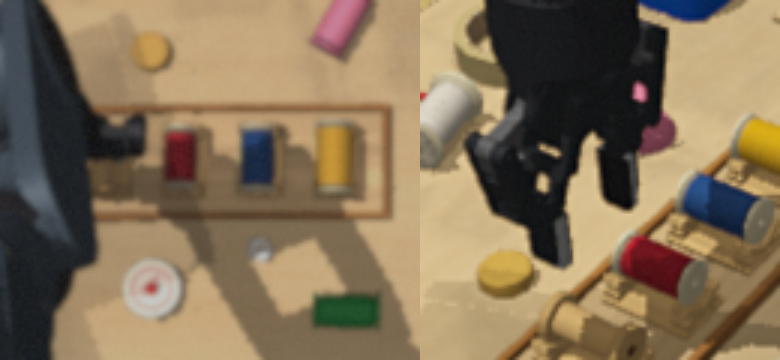

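The tool stands over the wood spool with the fingers open to 50 mm on either side of it. I descend and grip.

drive_tool:
  motion:
    - [[50, 0.05, 0, 1, 0], [50, 0.05, 0, 2, 0], [50, 0.05, 0, 2.53, 0], [50, 0.05, 0, 2.53, 0], [10, 0.05, 0, 2.53, 0], [10, 0.05, 0, 2.53, 0], [10, 0.05, 0, 2.53, 0], [10, 0.05, 0, 2.53, 0], [10, 0.05, 0, 2.53, 0], [10, 0.05, 0, 2.53, 0]]

```text
t: 3.4
tcp_pos: [0.4978, 0.3231, 0.0301]
tool_rot: [1.0, 0.015, 0.003, -0.003]
force: [-2.8, 8.8, 6.5]
finger_gap: 0.221
gripper_force: 27.6
```

```bash
python3 - <<'E'
from h import *
go([.4952,.322,.13],1.603)
E
```

```text
shift [-0.07  0.01 -3.33] turn -0.02 heading -1.541 pos [0.4978 0.3231 0.0301] q6 1.92 gap 18.9 F 27.56889134645462
```

drive_tool:
  motion:
    - [[10, 0, 0, -1, 0], [10, 0, 0, -2, 0], [10, 0, 0, -3, 0], [10, 0, 0, -4, 0], [10, 0, 0, -4, 0], [10, 0, 0, -4, 0]]

```text
t: 4.0
tcp_pos: [0.4971, 0.3199, 0.1488]
tool_rot: [1.0, 0.016, 0.002, -0.001]
force: [-1.0, 0.2, -1.1]
finger_gap: 0.221
gripper_force: 26.9
```

```bash
python3 - <<'E'
from h import *
L=lane(.4034,-.0515,-.195)
print(L([.06,0,.0155]))
p=L([.06,0,.0155]);p[2]=.12
go(p,-.195)
E
```

```text
[ 0.45681669 -0.06205032  0.04959051]
shift [-1.75 12.68  0.94] turn -9.63 heading -1.539 pos [0.4971 0.3199 0.1488] q6 1.92 gap 18.9 F 26.88538670539856
```

drive_tool:
  motion:
    - [[10, -1.75, 12.7, 0, -1], [10, -1.75, 12.7, 0, -2], [10, -1.75, 12.7, 0, -3], [10, -1.75, 12.7, 0, -4], [10, -1.75, 12.7, 0, -5], [10, -1.75, 12.7, 0, -6], [10, -1.75, 12.7, 0, -7], [10, -1.75, 12.7, 0, -8], [10, -1.75, 12.7, 0, -9], [10, -1.75, 12.7, 0.9, -9.63]]

```text
t: 5.0
tcp_pos: [0.4582, -0.0667, 0.1211]
tool_rot: [0.772, 0.636, 0.001, 0.003]
force: [1.2, 0.6, 0.2]
finger_gap: 0.22
gripper_force: 26.9
```

drive_tool:
  motion:
    - [[10, 0, 0, 0, 0], [10, 0, 0, 0, 0]]

```text
t: 5.2
tcp_pos: [0.4549, -0.0621, 0.1191]
tool_rot: [0.773, 0.634, -0.001, -0.002]
force: [-0.2, 0.2, 0.7]
finger_gap: 0.218
gripper_force: 26.9
```

```bash
python3 - <<'E'
from h import *
L=lane(.4034,-.0515,-.195)
p=L([.06,0,.0155])
go(p,-.195)
import cv2
a=cv2.cvtColor(manip.snapshot("top"),cv2.COLOR_RGB2BGR);b=cv2.cvtColor(manip.snapshot("side"),cv2.COLOR_RGB2BGR)
cv2.imwrite("pics/d2.png",np.hstack([cv2.resize(a[150:260,290:390],None,fx=4,fy=4,interpolation=2),cv2.resize(b[130:240,260:355+5],None,fx=4,fy=4,interpolation=2)]))
E
```

```text
shift [0.01 0.07 2.32] turn -0.02 heading -0.197 pos [ 0.4549 -0.0621  0.1191] q6 -0.18 gap 18.6 F 26.878042817115784
```

View pics/d2.png

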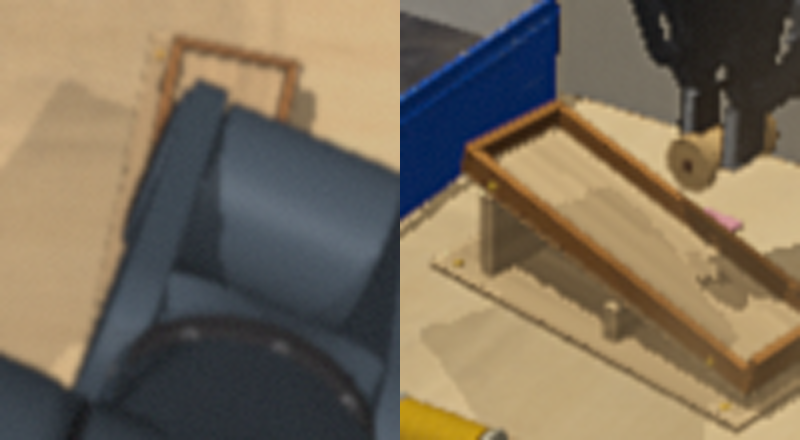

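The side view shows the spool held level, with its near flange at (332,170). The arm hides the lane in the top view. I'll lower to just above the walls and check again from the side.

drive_tool:
  motion:
    - [[10, 0, 0.05, 0.8, 0], [10, 0, 0.05, 1.6, 0], [10, 0, 0.05, 1.6, 0], [10, 0, 0.05, 1.6, 0]]

```text
t: 5.7
tcp_pos: [0.4577, -0.0624, 0.0723]
tool_rot: [0.772, 0.635, -0.0, -0.0]
force: [-0.2, 0.5, -0.4]
finger_gap: 0.218
gripper_force: 26.9
```

```bash
python3 - <<'E'
from h import *
go(lane(.4034,-.0515,-.195)([.06,0,.0155]),-.195)
import cv2
b=cv2.cvtColor(manip.snapshot("side"),cv2.COLOR_RGB2BGR)
s=manip.sense();T=s["tcp_pos"]+[0,0,.005]
lat=np.array([np.sin(.195),np.cos(.195),0])
print("ends pred",proj("side",[T+.028*lat,T-.028*lat]))
cv2.imwrite("pics/d3.png",cv2.resize(b[150:230,280:380],None,fx=7,fy=7,interpolation=2))
E
```

```text
shift [ 0.   -0.03  0.76] turn 0.01 heading -0.194 pos [ 0.4577 -0.0624  0.0723] q6 -0.18 gap 18.6 F 26.877102255821228
ends pred [[328.6785386  190.82684599]
 [345.68477638 180.9845287 ]]
```

View pics/d3.png

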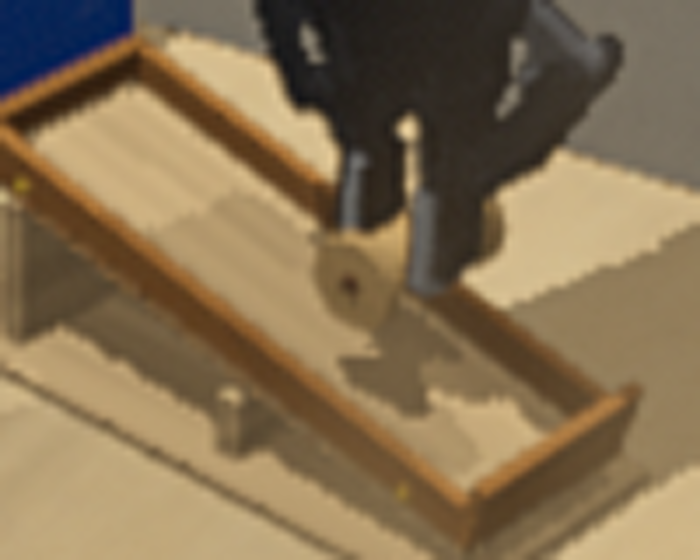

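```bash
python3 - <<'E'
from h import *
import cv2
from scipy.optimize import least_squares
I={n:cv2.imread(f"pics/{n}0.png").astype(float) for n in("top","side")}
g={n:(i[:,:,2]-i[:,:,0])/(i.sum(2)+1) for n,i in I.items()}  # brownness (saturation)
t=.0055
def samp(n,P):
    q=proj(n,P).astype(np.float32);return cv2.remap(g[n].astype(np.float32),q[:,:1],q[:,1:],cv2.INTER_CUBIC)[:,0]
xs=np.linspace(.02,.19,60);L0=lambda v:lane(.4034,v[0],v[1])
def prof(n,v,off):
    return np.mean([samp(n,L0(v)(np.c_[xs,np.full(60,s*(.033+t/2)+off),np.full(60,.014)])).mean() for s in(1,-1)])
for n in I:
    best=max((prof(n,(y,w),0),y,w) for y in np.arange(-.062,-.042,.0005) for w in np.arange(-.24,-.15,.005))
    print(n,best,"mid y at x=.06 lane:",L0(best[1:])([.06,0,0])[1], [round(float(prof(n,best[1:],o)),3) for o in np.arange(-.008,.009,.002)])
f=lambda y,w:prof("top",(y,w),0)+prof("side",(y,w),0)
print(max((f(y,w),y,w) for y in np.arange(-.062,-.042,.0005) for w in np.arange(-.24,-.15,.005)))
E
```

```text
top (np.float32(0.27302492), np.float64(-0.05199999999999999), np.float64(-0.18999999999999995)) mid y at x=.06 lane: -0.0629931437901874 [0.153, 0.164, 0.201, 0.252, 0.273, 0.239, 0.188, 0.165, 0.161]
side (np.float32(0.33325106), np.float64(-0.04899999999999999), np.float64(-0.17499999999999993)) mid y at x=.06 lane: -0.05913452817166111 [0.149, 0.18, 0.25, 0.317, 0.333, 0.323, 0.311, 0.309, 0.314]Traceback (most recent call last):
  File "<stdin>", line 16, in <module>
  File "<stdin>", line 16, in <genexpr>
  File "<stdin>", line 15, in <lambda>
  File "<stdin>", line 11, in prof
  File "<stdin>", line 8, in samp
  File "h.py", line 5, in proj
    c=manip.camera_model(n);f=210/np.tan(np.radians(c["fov_y"])/2)
ValueError: time passes only in moves, steps and waits
```

drive_tool:
  motion:
    - [[10, 0.1, -0.03, 0.5, 0], [10, 0.1, -0.03, 0.84, 0], [10, 0.1, -0.03, 0.84, 0], [10, 0.1, -0.03, 0.84, 0], [10, 0.1, -0.03, 0.84, 0]]

```text
t: 6.25
tcp_pos: [0.4577, -0.0599, 0.0471]
tool_rot: [0.772, 0.635, 0.0, 0.0]
force: [-0.3, -0.1, 0.6]
finger_gap: 0.215
gripper_force: 26.9
```

drive_tool:
  motion:
    - [[34, 0, 0, 0, 0], [34, 0, 0, 0, 0], [34, 0, 0, 0, 0], [34, 0, 0, -0.4, 0], [34, 0, 0, -1, 0], [34, 0, 0, -2, 0], [34, 0, 0, -3, 0], [34, 0, 0, -4, 0]]

```text
t: 7.05
tcp_pos: [0.4569, -0.0596, 0.1677]
tool_rot: [0.772, 0.635, -0.0, -0.0]
force: [0.7, 0.4, -0.2]
finger_gap: 0.397
gripper_force: 0.0
```

```bash
python3 - <<'E'
from h import *
go([.4955,.256,.15],1.603)
import cv2
b=cv2.cvtColor(manip.snapshot("side"),cv2.COLOR_RGB2BGR)
cv2.imwrite("pics/d4.png",cv2.resize(b[150:230,280:380],None,fx=6,fy=6,interpolation=2))
E
```

```text
shift [10.57 -0.77  0.59] turn 9.63 heading -0.194 pos [ 0.4569 -0.0596  0.1677] q6 -0.18 gap 33.9 F 0.0
```

View pics/d4.png

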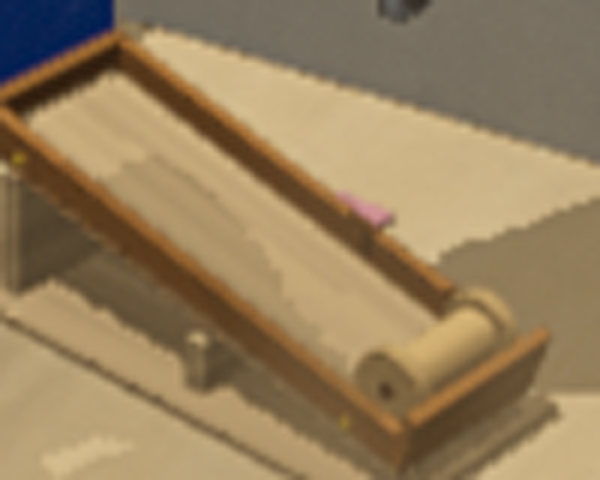

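Wood rests against the stop, square in the lane. Red is next.

drive_tool:
  motion:
    - [[50, 10.6, -0.75, 0, 1], [50, 10.6, -0.75, 0, 2], [50, 10.6, -0.75, 0, 3], [50, 10.6, -0.75, 0, 4], [50, 10.6, -0.75, 0, 5], [50, 10.6, -0.75, 0, 6], [50, 10.6, -0.75, 0.5, 7], [50, 10.6, -0.75, 1, 8], [50, 10.6, -0.75, 1.5, 9], [50, 10.6, -0.75, 2, 9.63]]

```text
t: 8.1
tcp_pos: [0.496, 0.2576, 0.1057]
tool_rot: [1.0, 0.014, -0.0, 0.0]
force: [-0.7, 0.6, 0.6]
finger_gap: 0.59
gripper_force: 0.0
```

drive_tool:
  motion:
    - [[50, 0, 0, 0, 0], [50, 0, 0, 0, 0], [50, 0, 0, 0, 0]]

```text
t: 8.4
tcp_pos: [0.4971, 0.2566, 0.1073]
tool_rot: [1.0, 0.017, 0.001, -0.0]
force: [-0.2, -0.1, -0.2]
finger_gap: 0.581
gripper_force: 0.0
```

```bash
python3 - <<'E'
from h import *
go([.497,.256,.027],1.603)
E
```

```text
shift [-0.01  0.02  2.68] turn 0.01 heading -1.537 pos [0.4971 0.2566 0.1073] q6 1.81 gap 49.6 F 0.0
```

drive_tool:
  motion:
    - [[50, 0, 0, 1, 0], [50, 0, 0, 2, 0], [50, 0, 0, 2.65, 0], [50, 0, 0, 2.65, 0], [10, 0, 0, 2.65, 0], [10, 0, 0, 2.65, 0], [10, 0, 0, 2.65, 0], [10, 0, 0, 2.65, 0], [10, 0, 0, 2.65, 0], [10, 0, 0, 2.65, 0]]

```text
t: 9.4
tcp_pos: [0.498, 0.2579, 0.0289]
tool_rot: [1.0, 0.016, 0.002, -0.001]
force: [-0.4, 4.9, 7.7]
finger_gap: 0.255
gripper_force: 26.5
```

drive_tool:
  motion:
    - [[10, 0, 0, -1, 0], [10, 0, 0, -2, 0], [10, 0, 0, -3, 0], [10, 0, 0, -3.6, 0], [10, 0, 0, -3.6, 0], [10, 0, 0, -3.6, 0]]

```text
t: 10.0
tcp_pos: [0.4963, 0.2562, 0.1352]
tool_rot: [1.0, 0.016, 0.0, 0.0]
force: [-0.3, -0.3, -0.1]
finger_gap: 0.253
gripper_force: 25.9
```

```bash
python3 - <<'E'
from h import *
L=lane(.4034,-.0515,-.19)
p=L([.095,0,.0145]);print(p);p[2]=.13
go(p,-.19)
E
```

```text
[ 0.49045073 -0.06824158  0.05710984]
shift [-0.55 10.8   0.18] turn -9.66 heading -1.538 pos [0.4963 0.2562 0.1352] q6 1.82 gap 21.6 F 25.86567521095276
```

drive_tool:
  motion:
    - [[10, -0.55, 10.8, 0, -1], [10, -0.55, 10.8, 0, -2], [10, -0.55, 10.8, 0, -3], [10, -0.55, 10.8, 0, -4], [10, -0.55, 10.8, 0, -5], [10, -0.55, 10.8, 0, -6], [10, -0.55, 10.8, 0, -7], [10, -0.55, 10.8, 0, -8], [10, -0.55, 10.8, 0, -9], [10, -0.55, 10.8, 0.4, -9.66]]

```text
t: 11.0
tcp_pos: [0.4902, -0.0689, 0.1224]
tool_rot: [0.77, 0.638, -0.0, -0.0]
force: [-0.1, 0.2, 0.6]
finger_gap: 0.255
gripper_force: 25.8
```

drive_tool:
  motion:
    - [[10, 0, 0, 1, 0], [10, 0, 0, 1.2, 0], [10, 0, 0, 1.2, 0], [10, 0, 0, 1.2, 0]]

```text
t: 11.4
tcp_pos: [0.4903, -0.0677, 0.087]
tool_rot: [0.771, 0.637, -0.0, -0.0]
force: [0.2, -1.0, -0.1]
finger_gap: 0.257
gripper_force: 25.8
```

```bash
python3 - <<'E'
from h import *
import cv2
go(lane(.4034,-.0515,-.19)([.095,0,.0145]),-.19)
b=cv2.cvtColor(manip.snapshot("side"),cv2.COLOR_RGB2BGR)
s=manip.sense();T=s["tcp_pos"]+[0,0,.005]
lat=np.array([np.sin(.19),np.cos(.19),0])
print("ends pred",(proj("side",[T+.026*lat,T-.026*lat])-[280,140])*7)
cv2.imwrite("pics/e1.png",cv2.resize(b[140:220,280:380],None,fx=7,fy=7,interpolation=2))
E
```

```text
shift [-0.02  0.01  1.  ] turn 0.0 heading -0.19 pos [ 0.4903 -0.0677  0.087 ] q6 -0.17 gap 21.9 F 25.80418288707733
ends pred [[262.53064176 272.61504388]
 [373.64941567 211.02528566]]
```

View pics/e1.png

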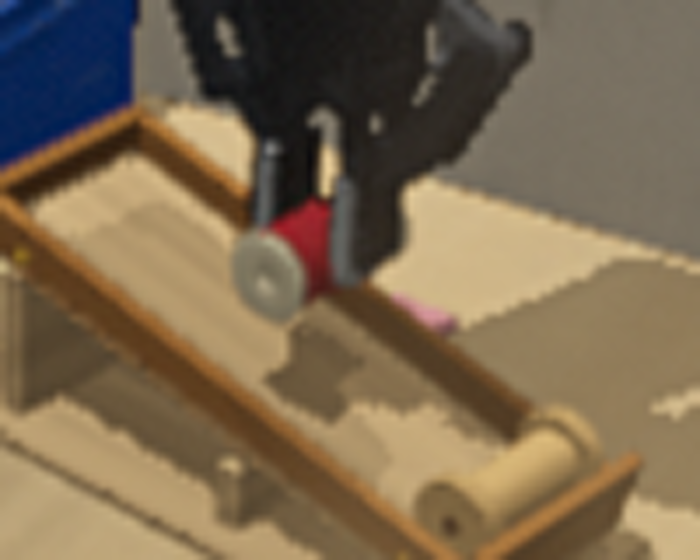

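Red is centred as predicted, with its near flange at crop (265,275). Releasing.

drive_tool:
  motion:
    - [[10, 0, 0, 0.6, 0], [10, 0, 0, 1.07, 0], [10, 0, 0, 1.07, 0], [10, 0, 0, 1.07, 0], [10, 0, 0, 1.07, 0]]

```text
t: 11.95
tcp_pos: [0.4912, -0.0679, 0.056]
tool_rot: [0.771, 0.637, 0.0, 0.001]
force: [0.7, 0.4, -0.5]
finger_gap: 0.254
gripper_force: 25.8
```

drive_tool:
  motion:
    - [[34, 0, 0, 0, 0], [34, 0, 0, 0, 0], [34, 0, 0, 0, 0], [34, 0, 0, -0.4, 0], [34, 0, 0, -1, 0], [34, 0, 0, -2, 0], [34, 0, 0, -3, 0], [34, 0, 0, -3.6, 0]]

```text
t: 12.75
tcp_pos: [0.4913, -0.068, 0.1659]
tool_rot: [0.771, 0.637, 0.001, 0.002]
force: [0.3, 0.9, -0.5]
finger_gap: 0.398
gripper_force: 0.0
```

```bash
python3 - <<'E'
from h import *
go([.499,.190,.105],1.603)
import cv2
b=cv2.cvtColor(manip.snapshot("side"),cv2.COLOR_RGB2BGR)
cv2.imwrite("pics/e2.png",cv2.resize(b[150:230,280:380],None,fx=6,fy=6,interpolation=2))
E
```

```text
shift [ 8.5  -1.38  2.02] turn 9.66 heading -0.19 pos [ 0.4913 -0.068   0.1659] q6 -0.17 gap 34.0 F 0.0
```

View pics/e2.png

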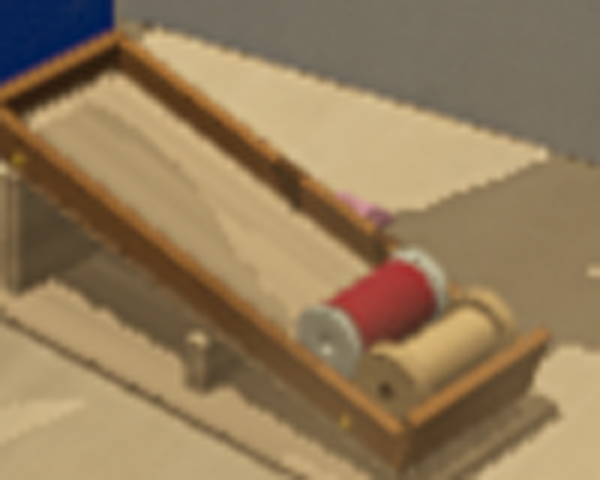

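Red lies against wood. Blue is next.

drive_tool:
  motion:
    - [[50, 8.5, -1.38, 0, 1], [50, 8.5, -1.38, 0, 2], [50, 8.5, -1.38, 0, 3], [50, 8.5, -1.38, 0, 4], [50, 8.5, -1.38, 0, 5], [50, 8.5, -1.38, 0, 6], [50, 8.5, -1.38, 0.5, 7], [50, 8.5, -1.38, 1, 8], [50, 8.5, -1.38, 1.5, 9], [50, 8.5, -1.38, 2, 9.66]]

```text
t: 13.8
tcp_pos: [0.4977, 0.1908, 0.1026]
tool_rot: [1.0, 0.014, 0.0, -0.0]
force: [-0.3, 0.5, -0.1]
finger_gap: 0.588
gripper_force: 0.0
```

drive_tool:
  motion:
    - [[50, 0, 0, 0, 0], [50, 0, 0, 0, 0], [50, 0, 0, 0, 0]]

```text
t: 14.1
tcp_pos: [0.4985, 0.1905, 0.1038]
tool_rot: [1.0, 0.017, 0.001, -0.0]
force: [0.3, -0.3, -0.0]
finger_gap: 0.586
gripper_force: 0.0
```

```bash
python3 - <<'E'
from h import *
go([.4992,.190,.028],1.603)
E
```

```text
shift [0.02 0.02 2.53] turn 0.01 heading -1.537 pos [0.4985 0.1905 0.1038] q6 1.69 gap 50.0 F 0.0
```

drive_tool:
  motion:
    - [[50, 0.02, 0, 1, 0], [50, 0.02, 0, 2, 0], [50, 0.02, 0, 2.53, 0], [50, 0.02, 0, 2.53, 0], [10, 0.02, 0, 2.53, 0], [10, 0.02, 0, 2.53, 0], [10, 0.02, 0, 2.53, 0], [10, 0.02, 0, 2.53, 0], [10, 0.02, 0, 2.53, 0], [10, 0.02, 0, 2.53, 0]]

```text
t: 15.1
tcp_pos: [0.4997, 0.1916, 0.0289]
tool_rot: [1.0, 0.016, 0.002, -0.001]
force: [-0.9, 5.4, 7.3]
finger_gap: 0.266
gripper_force: 26.8
```

drive_tool:
  motion:
    - [[10, 0, 0, -1, 0], [10, 0, 0, -2, 0], [10, 0, 0, -3, 0], [10, 0, 0, -3.6, 0], [10, 0, 0, -3.6, 0], [10, 0, 0, -3.6, 0]]

```text
t: 15.7
tcp_pos: [0.4985, 0.1902, 0.1354]
tool_rot: [1.0, 0.016, 0.0, 0.0]
force: [-0.0, -0.7, 0.8]
finger_gap: 0.269
gripper_force: 26.2
```

```bash
python3 - <<'E'
from h import *
L=lane(.4034,-.0515,-.19)
p=L([.125,0,.0155]);print(p);p[2]=.13
go(p,-.19)
E
```

```text
[ 0.5187929  -0.07369234  0.06535667]
shift [0.39 8.81 0.18] turn -9.66 heading -1.538 pos [0.4985 0.1902 0.1354] q6 1.69 gap 23.0 F 26.207782924175262
```

drive_tool:
  motion:
    - [[10, 0.4, 8.8, 0, -1], [10, 0.4, 8.8, 0, -2], [10, 0.4, 8.8, 0, -3], [10, 0.4, 8.8, 0, -4], [10, 0.4, 8.8, 0, -5], [10, 0.4, 8.8, 0, -6], [10, 0.4, 8.8, 0, -7], [10, 0.4, 8.8, 0, -8], [10, 0.4, 8.8, 0, -9], [10, 0.4, 8.8, 0.2, -9.66]]

```text
t: 16.7
tcp_pos: [0.5183, -0.0733, 0.1279]
tool_rot: [0.77, 0.639, -0.001, -0.001]
force: [-0.1, 0.4, -0.6]
finger_gap: 0.267
gripper_force: 26.2
```

drive_tool:
  motion:
    - [[10, 0, 0, 0.6, 0], [10, 0, 0, 1.2, 0], [10, 0, 0, 1.2, 0], [10, 0, 0, 1.2, 0]]

```text
t: 17.1
tcp_pos: [0.5181, -0.0728, 0.092]
tool_rot: [0.771, 0.637, -0.001, -0.001]
force: [0.9, -0.1, 0.1]
finger_gap: 0.267
gripper_force: 26.2
```

```bash
python3 - <<'E'
from h import *
p=lane(.4034,-.0515,-.19)([.125,0,.0155]);p[2]=.062
go(p,-.19)
E
```

```text
shift [-0.03  0.03  1.  ] turn 0.0 heading -0.19 pos [ 0.5181 -0.0728  0.092 ] q6 -0.16 gap 22.8 F 26.20122492313385
```

drive_tool:
  motion:
    - [[10, 0, 0, 0.6, 0], [10, 0, 0, 1, 0], [10, 0, 0, 1, 0], [10, 0, 0, 1, 0], [10, 0, 0, 1, 0]]

```text
t: 17.6
tcp_pos: [0.5194, -0.0731, 0.0637]
tool_rot: [0.771, 0.637, 0.0, 0.0]
force: [-0.1, -0.0, -0.7]
finger_gap: 0.266
gripper_force: 26.2
```

drive_tool:
  motion:
    - [[34, 0, 0, 0, 0], [34, 0, 0, 0, 0], [34, 0, 0, 0, 0], [34, 0, 0, -0.4, 0], [34, 0, 0, -1, 0], [34, 0, 0, -2, 0], [34, 0, 0, -3, 0], [34, 0, 0, -3.6, 0]]

```text
t: 18.4
tcp_pos: [0.5199, -0.0732, 0.1742]
tool_rot: [0.771, 0.637, 0.001, 0.002]
force: [0.4, -0.6, 0.3]
finger_gap: 0.396
gripper_force: 0.0
```

```bash
python3 - <<'E'
from h import *
go([.5012,.124,.105],1.603)
import cv2
b=cv2.cvtColor(manip.snapshot("side"),cv2.COLOR_RGB2BGR)
cv2.imwrite("pics/f2.png",cv2.resize(b[150:230,280:380],None,fx=6,fy=6,interpolation=2))
m=(b[:,:,0].astype(int)-b[:,:,2]>30);m[:,:300]=0;r,c=np.nonzero(m[160:225]);print("blue px",c.mean(),r.mean()+160,len(r))
print("expected blue core",proj("side",lane(.4034,-.0515,-.19)([[.079,0,.0155]])))
E
```

```text
shift [ 6.34 -1.86  2.3 ] turn 9.66 heading -0.19 pos [ 0.5199 -0.0732  0.1742] q6 -0.16 gap 33.8 F 0.0
blue px 334.3333333333333 189.91919191919192 99
expected blue core [[330.48509418 192.23802377]]
```

The blue thread shows at (334,190) in the side view, close to the expected (330,192). Yellow, the last one in the tray, comes next.

drive_tool:
  motion:
    - [[52, 6.35, -1.86, 0, 1], [52, 6.35, -1.86, 0, 2], [52, 6.35, -1.86, 0, 3], [52, 6.35, -1.86, 0, 4], [52, 6.35, -1.86, 0, 5], [52, 6.35, -1.86, 0, 6], [52, 6.35, -1.86, 0.5, 7], [52, 6.35, -1.86, 1, 8], [52, 6.35, -1.86, 1.6, 9], [52, 6.35, -1.86, 2.2, 9.66]]

```text
t: 19.45
tcp_pos: [0.5002, 0.1247, 0.1049]
tool_rot: [1.0, 0.014, 0.0, -0.0]
force: [-0.6, 0.3, -0.4]
finger_gap: 0.61
gripper_force: 0.0
```

drive_tool:
  motion:
    - [[52, 0, 0, 0, 0], [52, 0, 0, 0, 0], [52, 0, 0, 0, 0]]

```text
t: 19.75
tcp_pos: [0.5008, 0.1247, 0.106]
tool_rot: [1.0, 0.017, 0.001, -0.0]
force: [0.6, 0.0, 0.5]
finger_gap: 0.608
gripper_force: 0.0
```

```bash
python3 - <<'E'
from h import *
go([.5013,.124,.029],1.603)
E
```

```text
shift [0.01 0.02 2.57] turn 0.01 heading -1.537 pos [0.5008 0.1247 0.106 ] q6 1.56 gap 51.9 F 0.0
```

drive_tool:
  motion:
    - [[52, 0.01, 0, 1, 0], [52, 0.01, 0, 2, 0], [52, 0.01, 0, 2.57, 0], [52, 0.01, 0, 2.57, 0], [10, 0.01, 0, 2.57, 0], [10, 0.01, 0, 2.57, 0], [10, 0.01, 0, 2.57, 0], [10, 0.01, 0, 2.57, 0], [10, 0.01, 0, 2.57, 0], [10, 0.01, 0, 2.57, 0]]

```text
t: 20.75
tcp_pos: [0.5014, 0.1261, 0.0301]
tool_rot: [1.0, 0.016, 0.002, -0.001]
force: [-0.6, 6.0, 3.6]
finger_gap: 0.293
gripper_force: 26.6
```

drive_tool:
  motion:
    - [[10, 0, 0, -1, 0], [10, 0, 0, -2, 0], [10, 0, 0, -3, 0], [10, 0, 0, -3.6, 0], [10, 0, 0, -3.6, 0], [10, 0, 0, -3.6, 0]]

```text
t: 21.35
tcp_pos: [0.5008, 0.1247, 0.1371]
tool_rot: [1.0, 0.016, 0.001, -0.0]
force: [0.7, -0.9, -0.3]
finger_gap: 0.291
gripper_force: 26.2
```

```bash
python3 - <<'E'
from h import *
L=lane(.4034,-.0515,-.19)
p=L([.155,0,.0165]);print(p);p[2]=.13
go(p,-.19)
E
```

```text
[ 0.54713508 -0.07914311  0.0736035 ]
shift [1.32 6.84 0.24] turn -9.66 heading -1.538 pos [0.5008 0.1247 0.1371] q6 1.57 gap 24.8 F 26.182149946689606
```

drive_tool:
  motion:
    - [[10, 1.32, 6.84, 0, -1], [10, 1.32, 6.84, 0, -2], [10, 1.32, 6.84, 0, -3], [10, 1.32, 6.84, 0, -4], [10, 1.32, 6.84, 0, -5], [10, 1.32, 6.84, 0, -6], [10, 1.32, 6.84, 0, -7], [10, 1.32, 6.84, 0, -8], [10, 1.32, 6.84, 0, -9], [10, 1.32, 6.84, 0.2, -9.66]]

```text
t: 22.35
tcp_pos: [0.5462, -0.0791, 0.1291]
tool_rot: [0.77, 0.639, -0.0, -0.001]
force: [0.2, -0.3, 0.5]
finger_gap: 0.292
gripper_force: 26.2
```

drive_tool:
  motion:
    - [[10, 0, 0, 0.6, 0], [10, 0, 0, 1.1, 0], [10, 0, 0, 1.1, 0], [10, 0, 0, 1.1, 0]]

```text
t: 22.75
tcp_pos: [0.5459, -0.0789, 0.0961]
tool_rot: [0.771, 0.637, -0.001, -0.001]
force: [-0.5, -0.6, 0.5]
finger_gap: 0.295
gripper_force: 26.2
```

```bash
python3 - <<'E'
from h import *
import cv2
p=lane(.4034,-.0515,-.19)([.155,0,.0165]);p[2]=.07
go(p,-.19)
b=cv2.cvtColor(manip.snapshot("side"),cv2.COLOR_RGB2BGR)
s=manip.sense();T=s["tcp_pos"]+[0,0,.006]
lat=np.array([np.sin(.19),np.cos(.19),0])
print("ends pred",(proj("side",[T+.030*lat,T-.030*lat])-[270,135])*7)
cv2.imwrite("pics/g1.png",cv2.resize(b[135:215,270:375],None,fx=7,fy=7,interpolation=2))
E
```

```text
shift [0.   0.04 0.87] turn 0.0 heading -0.19 pos [ 0.5459 -0.0789  0.0961] q6 -0.16 gap 25.2 F 26.154465079307556
ends pred [[188.80102313 216.47219257]
 [318.06465625 149.90958956]]
```

View pics/g1.png

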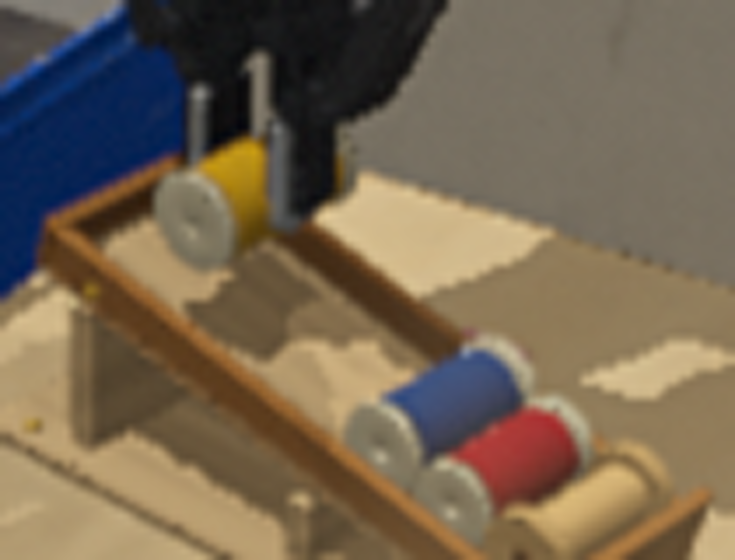

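Yellow's near flange is at crop (196,217), about 1 px (roughly 2 mm) to the right of the prediction. I'll shift it 1.2 mm left, then lower while watching the force.

drive_tool:
  motion:
    - [[10, 0.04, 0.03, 0.4, 0], [10, 0.04, 0.03, 0.7, 0], [10, 0.04, 0.03, 0.87, 0], [10, 0.04, 0.03, 0.87, 0], [10, 0.04, 0.03, 0.87, 0]]

```text
t: 23.3
tcp_pos: [0.5477, -0.0781, 0.0707]
tool_rot: [0.771, 0.637, -0.0, -0.0]
force: [0.4, 0.9, 1.3]
finger_gap: 0.286
gripper_force: 26.2
```

No contact force, so it's inside the walls. Releasing.

drive_tool:
  motion:
    - [[36, 0, 0, 0, 0], [36, 0, 0, 0, 0], [36, 0, 0, 0, 0], [36, 0, 0, -0.4, 0], [36, 0, 0, -1, 0], [36, 0, 0, -2, 0], [36, 0, 0, -3, 0], [36, 0, 0, -4, 0], [36, 0, 0, -5, 0], [36, 0, 0, -5, 0]]

```text
t: 24.3
tcp_pos: [0.5506, -0.0791, 0.2263]
tool_rot: [0.771, 0.637, 0.003, 0.005]
force: [0.4, 0.1, 0.3]
finger_gap: 0.42
gripper_force: 0.0
```

drive_tool:
  motion:
    - [[36, 4, 0, 0, 0], [36, 8, 0, 0, 0], [36, 8, 0, 0, 0], [36, 8, 0, 0, 0], [36, 8, 0, 0, 0], [36, 8, 0, 0, 0], [36, 8, 0, 0, 0], [36, 8, 0, 0, 0], [36, 8, 0, 0, 0], [36, 8, 0, 0, 0]]

```text
t: 25.3
tcp_pos: [0.593, 0.156, 0.2209]
tool_rot: [0.772, 0.636, -0.0, -0.0]
force: [0.8, -0.2, -0.3]
finger_gap: 0.421
gripper_force: 0.0
```

```bash
python3 - <<'E'
from h import *
import cv2
a=cv2.cvtColor(manip.snapshot("top"),cv2.COLOR_RGB2BGR);b=cv2.cvtColor(manip.snapshot("side"),cv2.COLOR_RGB2BGR)
cv2.imwrite("pics/z1.png",np.hstack([cv2.resize(a[150:260,290:390],None,fx=4,fy=4,interpolation=2),cv2.resize(b[130:240,280:380],None,fx=4,fy=4,interpolation=2)]))
print(manip.sense()["t"])
E
```

```text
25.4
```

View pics/z1.png

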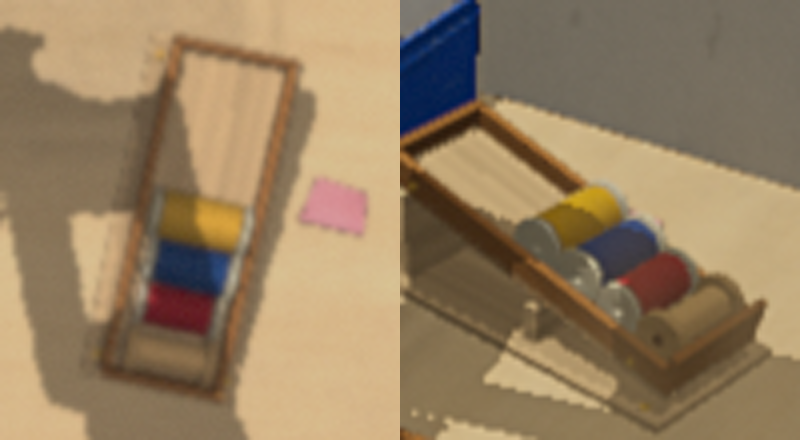

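All four lie in the lane from the stop up: wood, red, blue, yellow. In the top crop they are at about (168,352), (179,309), (191,266) and (205,222). A numeric check comes before hand-in.

```bash
python3 - <<'E'
from h import *
P=lane(.4034,-.0515,-.19)([[.016,0,.0155],[.046,0,.0145],[.076,0,.0155],[.108,0,.0165]])
print(((proj("top",P)-[290,150])*4).round(0).tolist());print(((proj("side",P)-[280,130])*4+[400,0]).round(0).tolist())
E
```

```text
[[165.0, 353.0], [175.0, 306.0], [186.0, 260.0], [198.0, 210.0]]
[[688.0, 317.0], [646.0, 285.0], [606.0, 252.0], [564.0, 217.0]]
```

The yellow reading is slightly off the expected value, so I'll triangulate the thread centroids from both views.

```bash
python3 - <<'E'
from h import *
import cv2
from scipy.optimize import least_squares
I={n:cv2.cvtColor(manip.snapshot(n),cv2.COLOR_RGB2HSV) for n in("top","side")}
C0=np.array([[.046,0,.0145],[.076,0,.0155],[.108,0,.0165]]);W=lane(.4034,-.0515,-.19)
for (nm,lo,hi,S),c0 in zip((("red",165,181,150),("blue",105,125,120),("yel",19,28,190)),C0):
    o={}
    for n in I:
        h=I[n];m=((h[...,0]>=lo)&(h[...,0]<=hi)&(h[...,1]>S)&(h[...,2]>40)).astype(np.uint8)
        q=proj(n,W(c0))[0].astype(int);k=np.zeros_like(m);k[q[1]-14:q[1]+15,q[0]-18:q[0]+19]=1
        k,l,st,ce=cv2.connectedComponentsWithStats(m*k);j=1+st[1:,4].argmax();o[n]=ce[j];a=st[j]
        print(nm,n,a,ce[j].round(1),end=" ")
    s=least_squares(lambda c:np.r_[[proj(n,W(c))[0]-o[n] for n in o]].ravel(),c0);print("lane xyz mm",(s.x*1e3).round(1),s.fun.round(1))
E
```

```text
red top [327 222  16  11 126] [334.5 226.7] Traceback (most recent call last):
  File "<stdin>", line 11, in <module>
ValueError: attempt to get argmax of an empty sequence
```

```bash
python3 - <<'E'
from h import *
import cv2
from scipy.optimize import least_squares
I={n:cv2.cvtColor(manip.snapshot(n),cv2.COLOR_RGB2HSV).astype(int) for n in("top","side")}
C0=np.array([[.046,0,.0145],[.076,0,.0155],[.108,0,.0165]]);W=lane(.4034,-.0515,-.19)
for (nm,h0,d,S),c0 in zip((("red",177,7,130),("blue",112,14,90),("yel",23,5,180)),C0):
    o={}
    for n in I:
        h=I[n];dh=abs((h[...,0]-h0+90)%180-90);m=((dh<=d)&(h[...,1]>S)).astype(np.uint8)
        q=proj(n,W(c0))[0].astype(int);k=np.zeros_like(m);k[q[1]-14:q[1]+15,q[0]-18:q[0]+19]=1
        nn,l,st,ce=cv2.connectedComponentsWithStats(m*k)
        if nn<2: print(nm,n,h[q[1],q[0]+3]);continue
        j=1+st[1:,4].argmax();o[n]=ce[j];print(nm,n,st[j],ce[j].round(1),end=" ")
    if len(o)==2:
        s=least_squares(lambda c:np.r_[[proj(n,W(c))[0]-o[n] for n in o]].ravel(),c0);print("lane xyz mm",(s.x*1e3).round(1),s.fun.round(1))
E
```

```text
red top [326 221  17  12 149] [334.2 226.8] red side [342 194   9   7  37] [346.3 196.6] lane xyz mm [44.3 -2.5 29.1] [ 0.8  1.8 -1.7 -0.2]
blue top [329 211  18  12 156] [337.6 216.5] blue side [335 185   8   5  14] [339.  186.7] lane xyz mm [71. -5. 36.] [ 1.   2.1 -2.1 -0.2]
yel top [335 201  15  10  75] [343.2 205.1] yel side [316 177  19  14 163] [325.4 183.1] lane xyz mm [104.1 -10.3  18. ] [-0.  -0.1  0.1  0. ]
```

The masks are broken up by shadow, so I'll use the last view for an enlarged look at yellow's seat.

```bash
python3 - <<'E'
from h import *
import cv2
a=cv2.cvtColor(manip.snapshot("top"),cv2.COLOR_RGB2BGR);b=cv2.cvtColor(manip.snapshot("side"),cv2.COLOR_RGB2BGR)
b=cv2.convertScaleAbs(b,alpha=1.4,beta=15)
cv2.imwrite("pics/z2.png",np.hstack([cv2.resize(a[190:255,312:362],None,fx=7,fy=7,interpolation=2),cv2.resize(b[168:233,305:368],None,fx=7,fy=7,interpolation=2)]))
W=lane(.4034,-.0515,-.19)
e=[(.0155,.0155,.028),(.0455,.0145,.026),(.0755,.0155,.028),(.1075,.0165,.030)]
for x,z,l in e: print(((proj("top",W([[x,l,z],[x,-l,z]]))-[312,190])*7).round(0).tolist(),((proj("side",W([[x,l,z]]))-[305,168])*7+[350,0]).round(0).tolist())
E
```

```text
[[57.0, 322.0], [211.0, 356.0]] [[622.0, 327.0]]
[[81.0, 242.0], [224.0, 273.0]] [[552.0, 268.0]]
[[94.0, 160.0], [249.0, 193.0]] [[477.0, 211.0]]
[[108.0, 71.0], [275.0, 107.0]] [[399.0, 152.0]]
```

View pics/z2.png

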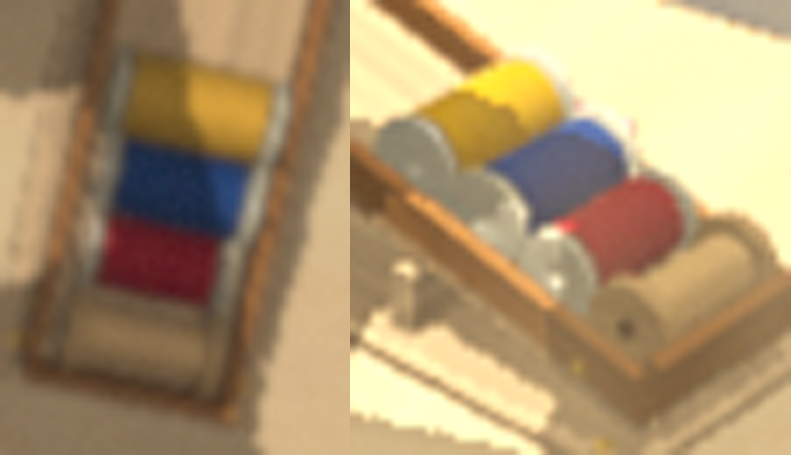

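The enlarged view shows all four seated. The near flanges are at (628,327), (560,275), (490,212) and (415,150), within about 2 image px of the model for spools lying on the floor. Handing in.

```bash
python3 -c "
from station import manip
print(manip.sign_off())"
```

```text
the job is handed in; nothing more can be done
None
```

All four spools are in the lane in tray order from the stop up (wood, red, blue, yellow) and the job is handed in; no verdict came back, but the last camera check showed each one seated in its place at about 25 s of the 88 s allowed.

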